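# Dispense a cheese ball and present the tasting dish

### The arm

A 7-joint arm with a two-finger parallel gripper is mounted at the origin on the work surface. World frame = base frame: x ahead of the robot, y to its left, z up, the work surface at z = 0. Lengths are in m, angles in rad, forces in N, time in s.
With the tool pointing down it reaches from about 0.35 to 0.9 m from the base axis. Payload 7.2 kg.
Tool frame: the origin (TCP) lies on the centre line of the jaws, within the pads' length; the fingertips stand 14 mm ahead of it and the grasp point (between the pads) lies 5 mm behind it; z points along the fingers, y is the line along which they close (so a half turn about z gives the same grasp; the last joint's range is limited). The gripper opens to 88 mm and grips with 3 to 60 N. Pads are 20 mm wide; open, the fingers measure 115 mm over their backs; the gripper's body (75 mm by 178 mm) begins 61 mm behind the grasp point.
Start: joints at [-1.344, 0.411, -0.013, 1.596, 0.006, 1.134, -0.082], TCP at [0.182, 0.598, 0.208] pointing down, gripper open.
Joint ranges: [-2.95, 2.95], [-0.29, 1.99], [-1.47, 1.44], [0.14, 2.54], [-1.03, 4.17], [0.13, 1.85], [-2.86, 2.86]. Speed limits (rad/s): [2.39, 2.39, 3.01, 3.01, 3.14, 3.14, 3.14].

### API

Orientations are given as a unit quaternion [w, x, y, z].
In Python, from station import status, read_camera, job gives the robot as it stands.
- The arm moves only by the tool drive_tool, never from a script. Its argument "deltas" is one flat list of numbers, 7 for each row, row after row: the shift along the tool's x, y, z as a fraction of full scale, then the turn, a rotation vector about the tool's x, y, z as a fraction of full scale, then the closure, from 0 (fully open) to 1 (shut). In form: [dx, dy, dz, wx, wy, wz, hand, dx, dy, dz, wx, wy, wz, hand, ...]. A call has 1 to 5 rows; each row is the pose to reach, as a shift and turn from the pose commanded when the call began, along the tool's axes at that moment; what a row does not reach only later rows make up. Full scale, the value 1, is 12 cm for a shift and 90 degrees for a turn. A row lasts 1/8 s, in which the tool goes at most 62.5 mm and 10.7 degrees, less where a joint would pass 70% of its speed; a pose out of reach is approached as far as the arm can. A call with a number of a shift or a turn outside -1 to 1 is refused whole. A call with a gripper value outside its range is refused whole. The fingers move at their own pace and stop on an object; "grip_force" is the grip in N (left out, the last holds). Time passes only in rows, so rows that repeat a pose let the fingers close. It gives the time, the measured TCP pose, the force, the opening and the grip force at its end, in the units of the state.
- status.get_obs(): the state, without advancing time (a new reading comes with each control period).
- read_camera(name): name is "scene" or "side" or "wrist"; returns a dict with "img" (384x512x3 uint8, red, green, blue), "z_map" (384x512 float32, m along the optical axis (not along the pixel's ray), 0 where there is no reading), "fx", "fy", "cx", "cy" (pixels), "R" (3x3) and "t" (3): a world point X has camera coordinates R X + t. Camera axes: x right, y down, z forward; pixel columns grow to the right and rows downward; lengths in m; the calibration is good to about 2 mm. A picture is of the moment at which its call begins.
- job.sign_off(): hands the job in; it is judged then, once.
The state is a dict: "t": time; "q": joint angles; "joint_velocities": joint speeds; "joint_efforts": joint torques, N m; "eef_pos": TCP position; "ee_rot": TCP orientation; "contact_force": force on the tool from outside, world axes, zero at the start; "torque": the same for the moment, N m; "grip_width": finger opening in m; "grip_force": force on a finger pad.
Only numpy, scipy, OpenCV 4.12 (cv2) and the standard library are available. Lean on these libraries where they do the work, as an engineer would, in place of code of your own. Each camera call takes 0.05 s, during which the arm holds its last target. There are 200 camera calls.

### The job

At the cheese counter, press the dispenser's sprung lever down to its stop so that the waiting cheese ball rolls into the tasting dish, and let the lever spring back. Then take the dish by the bar of its arched handle, lift it straight up until it is clear above the chute, and turn it a quarter turn (either way) so that the bar points along the chute, keeping the dish level and the ball in its middle all the while. Finish still holding the dish motionless over its seat, not putting it down, and leave the cheese block, jar and spreader alone.

Things in the scene. Friction and masses are not known exactly. Their poses are not given: they have to be found in the camera images.
- dispenser: Fixed steel and white dispenser. Origin on the table under the centre of its round white seat (100 mm across, top 30 mm high) where the dish stands. An open steel chute, 44 mm wide, runs along its y axis, falling 8 degrees to the seat: lip at y = +74 mm (floor 64 mm high, 12 mm outside the dish's rim), back end at y = +194, top 106 mm high. Base plate 6 mm thick, x -80 to 80, y -70 to 200.
- gate_lever (a joint): Sprung gate lever, rad: 0 up at rest, grows as its pad is pressed down, stop at 0.42. Axis parallel to dispenser y through x = +58, z = 62 mm. Its blade stands up through the chute's floor and holds the ball; it sinks clear only in the last third of the swing, so hold at the stop about a second. Spring: 2 N at the pad to start, 5 N at the stop; returns by itself.
- lever_pad (a point): Centre of the top of the lever's black pad (42 x 40 mm, 10 thick, tilted 0.2 rad at rest, level at mid swing): at rest at dispenser x = -96, y = +108, z = 142 mm; at the stop at about x = -115, y = +108, z = 72 mm. Press from above.
- dish: Loose round dished steel plate, 124 mm across, about 0.24 kg. Origin at the centre of its underside, z up; rim 30 mm up, inner floor 9 mm up (flat to 15 mm radius, then ever steeper). Arched handle in its x-z plane: thin posts at x = +60 and -60 mm, wooden bar on top along x. At the start the bar lies across the chute (dish x along dispenser x within 4 degrees).
- dish_bar (a point): Centre of the wooden handle bar of the dish: 104 mm long along dish x, 14 mm wide along dish y, 18 mm high; 110 mm above the dish's origin and right over its centre. Pinch it across its width from above.
- ball_center (a point): Centre of the loose pale waxed cheese ball, 32 mm diameter, 20 g. Waits in the chute behind the blade at dispenser y about 128 mm; in the middle of the dish its centre is about 25 mm above the dish's origin.
- cheese_block: Bystander: loose cheese block 70 x 106 x 47 mm with a wax rind, lying beyond the dish. Origin at the centre of its underside.
- chutney_jar: Bystander: loose closed jar, 56 mm diameter, 65 mm high, standing beyond the chute. Origin at the centre of its underside.
- spreader: Bystander: loose cheese spreader (spatula), 200 mm long, lying flat beside the dispenser. Origin at the centre of its underside, length along x.
Mind the look-alikes: they are no part of the job. What is shaped like the dish but green or turquoise is not meant.

How it is judged:
On the way, in this order (a step that is already met when the one before it is completed fails the run):
1. the lever is pressed down to its stop (value of joint gate_lever above 0.37 rad), for 0.1 s.
2. the lever has sprung back and the ball lies in the dish (value of joint gate_lever below 0.06 rad and horizontal distance between ball_center and dish below 0.03 m and z of ball_center in the frame of dish between 0.015 and 0.045 m), for 0.2 s.
At the end, for the whole second after the job is handed in: Gripper holds the dish at rest, underside over 80 mm above the table, not touching the dispenser, within 60 mm of over the seat's centre, level within 0.12 rad, bar along the chute (dispenser y) within 0.17 rad, ball within 20 mm of the dish's middle, lever up (below 0.06 rad) (height (world z) of dish above 0.08 m and horizontal distance between dish and dispenser below 0.06 m and contact force between the fingers and dish above 1 N and contact force between dish and dispenser below 0.05 N and angle between dish's own z axis and vertical below 0.12 rad and angle between the x axis of dish and the y axis of dispenser, either way round below 0.17 rad and horizontal distance between ball_center and dish below 0.02 m and z of ball_center in the frame of dish between 0.015 and 0.04 m and linear speed of dish below 0.03 m/s and value of joint gate_lever below 0.06 rad); the arm keeps its last pose, push and grip.
It fails at once if the ball strays more than 32 mm from the middle of the lifted dish (height (world z) of dish above 0.045 m and horizontal distance between ball_center and dish above 0.032 m).
It fails at once if the dish is tipped by more than 0.3 rad (angle between dish's own z axis and vertical above 0.3 rad).
It fails at once if the cheese block, jar or spreader is pushed about (more than 20 mm) (distance of any of cheese_block, chutney_jar, spreader from where it was at the start of the episode above 0.02 m).
It also fails if it takes over 56 s, if anything falls off the work surface, if the arm or the gripper's body presses on something with over 40 N, if the wrist force passes 120 N, or if a joint passes its speed limit or range.

## Working session

There is one attempt and no reset: what is moved stays moved. The work goes in short steps, Python scripts to look and compute and a tool call to move; the robot and the scene stay as the last step left them, time stands still between calls to the robot, and variables do not carry over. Pictures are saved under pics/ and viewed, at most 10 in all, crops included, and the job is handed in when it is done.

Besides the shell and the picture viewer there is one more tool, called after ">>>" as name(argument=value, ...) on one line, values as JSON. drive_tool: Moves the arm, as the interface text tells. Its arguments: {"type":"object","properties":{"deltas":{"type":"array"},"grip_force":{"type":"number"}},"required":["deltas"]}

```bash
mkdir -p pics; cat > h.py <<'E'
import numpy as np,cv2,sys
sys.path.insert(0,'.')
from station import status,read_camera,job
def cloud(c):
    z=c['z_map'];v,u=np.mgrid[:z.shape[0],:z.shape[1]]
    P=np.stack([(u-c['cx'])/c['fx']*z,(v-c['cy'])/c['fy']*z,z],-1)
    return (P-c['t'])@c['R']   # R^T (P-t)
E
python3 - <<'E'
from h import *
ims=[]
for n in ('scene','side'):
    c=read_camera(n);np.savez(f'{n}.npz',**c);cv2.imwrite(f'pics/{n}0.png',c['img'][...,::-1])
    print(n,-c['R'].T@c['t'],c['R'][2])
o=status.get_obs();print(o['t'],o['eef_pos'],o['ee_rot'],o['grip_width'])
E
```

```text
scene [0.96551097 0.03006866 0.62443824] [-0.57679231 -0.21638768 -0.78770997]
side [ 0.22299797 -0.51053087  0.65787644] [ 0.46716503  0.54979945 -0.69244307]
0.1 [0.18147611 0.59758193 0.20682287] [-5.16436357e-05  1.46830066e-01  9.89161478e-01 -7.06257434e-04] 0.0878926524214487
```

View pics/scene0.png

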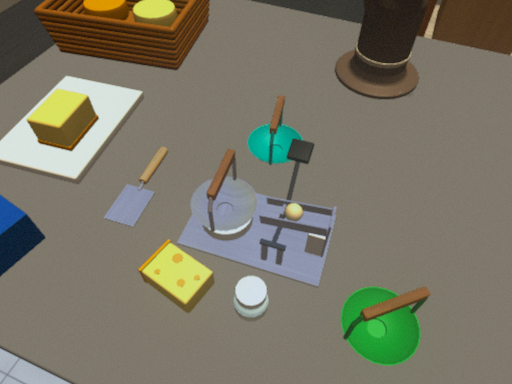

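View pics/side0.png

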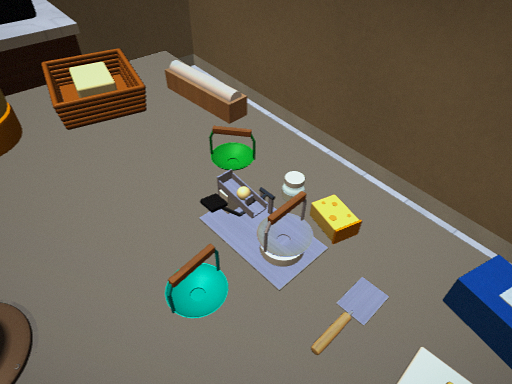

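The scene picture shows the steel dish at (224,205) with its bar at (222,173), the ball at (294,212) and the black pad at (300,150). The turquoise look-alike is at (275,140). The side picture shows the bar at (288,207), the ball at (243,192) and the pad at (213,202).

```bash
cat > m.py <<'E'
from h import *
S=np.load('scene.npz');D=np.load('side.npz')
def box(c,u0,u1,v0,v1,f):
    P=cloud(c)[v0:v1,u0:u1].reshape(-1,3);I=c['img'][v0:v1,u0:u1].reshape(-1,3).astype(int)
    m=f(I,P)&(np.abs(P).sum(1)>0);return P[m]
brown=lambda I,P:(I[:,0]>I[:,2]+30)&(P[:,2]>.12)&(P[:,2]<.17)
black=lambda I,P:(I.max(1)<60)&(P[:,2]>.11)&(P[:,2]<.17)
yel=lambda I,P:(I[:,0]>I[:,2]+40)
for n,c,b,p,y in (('scene',S,(200,245,140,200),(280,322,132,168),(282,305,200,224)),('side',D,(262,312,185,225),(195,232,185,215),(233,255,183,202))):
    B=box(c,*b,brown);Q=box(c,*p,black);Y=box(c,*y,yel)
    for k,X in (('bar',B),('pad',Q)):
        X2=X[:,:2]; (cx,cy),(w,h),a=cv2.minAreaRect(X2.astype(np.float32))
        vt=np.linalg.svd(X2-X2.mean(0),full_matrices=False)[2][0]
        print(n,k,len(X),X.mean(0).round(4),'rect',np.round([cx,cy,w,h],4),'dir',np.degrees(np.arctan2(vt[1],vt[0])).round(1),'z',X[:,2].min().round(3),X[:,2].max().round(3))
    A=np.c_[2*Y,np.ones(len(Y))];s=np.linalg.lstsq(A,(Y**2).sum(1),rcond=None)[0]
    print(n,'ball',len(Y),s[:3].round(4),'r',np.sqrt(s[3]+s[:3]@s[:3]).round(4))
# base plate rectangle
for n,c,r in (('scene',S,(170,345,180,280)),('side',D,(195,330,190,290))):
    P=box(c,*r,lambda I,P:(P[:,2]>.003)&(P[:,2]<.010)&(I[:,2]>I[:,0]+8))
    print(n,'plate',len(P),cv2.minAreaRect(P[:,:2].astype(np.float32)),P[:,2].mean())
E
python3 m.py
```

```text
scene bar 482 [ 0.6054 -0.1744  0.1476] rect [ 0.6012 -0.1762  0.1029  0.0146] dir 5.2 z 0.135 0.151
scene pad 148 [ 0.5034 -0.0757  0.139 ] rect [ 0.4996 -0.0715  0.0373  0.0379] dir 34.7 z 0.121 0.146
scene ball 218 [ 0.591  -0.0479  0.0868] r 0.0168
side bar 394 [ 0.5957 -0.178   0.1457] rect [ 0.5997 -0.1759  0.1034  0.0145] dir -174.9 z 0.133 0.151
side pad 306 [ 0.4941 -0.0739  0.1411] rect [ 0.4972 -0.0708  0.0435  0.0405] dir 160.0 z 0.11 0.147
side ball 120 [ 0.4169 -0.179   0.4655] r 0.4277
scene plate 4491 ((0.5964763760566711, -0.10920214653015137), (0.15929654240608215, 0.2689354717731476), 3.6731600761413574) 0.006129582067571224
side plate 3085 ((0.5804558396339417, -0.1279369741678238), (0.2533973753452301, 0.29070043563842773), 53.126277923583984) 0.005596604541013016
```

```bash
python3 - <<'E'
from h import *
for n in('scene','side'):
    P=cloud(np.load(n+'.npz')).reshape(-1,3)
    P=P[(P[:,2]>.12)&(P[:,2]<1)&(np.hypot(P[:,0],P[:,1])<1)]
    g={}
    for x,y,z in P:
        k=(round(x*10),round(y*10));g[k]=max(g.get(k,0),round(float(z),2))
    print(n,g)
E
```

```text
scene {(3, -9): 0.17, (2, -9): 0.13, (1, -5): 0.13, (0, -1): 0.21, (1, -1): 0.21, (1, 0): 0.24, (1, 1): 0.23, (0, 1): 0.22, (10, 0): 0.62, (3, -8): 0.13, (0, 0): 0.21, (2, -8): 0.13, (3, -7): 0.13, (2, -7): 0.13, (2, -5): 0.13, (4, -9): 0.13, (2, -6): 0.13, (3, -2): 0.12, (4, -2): 0.12, (4, -1): 0.12, (5, -1): 0.15, (6, -2): 0.15, (5, -2): 0.15, (7, -2): 0.15, (7, 2): 0.12, (7, 1): 0.12}
side {(2, -5): 0.66, (3, 7): 0.15, (3, 6): 0.14, (7, 2): 0.12, (7, 1): 0.12, (6, -2): 0.15, (7, -2): 0.15, (5, 0): 0.14, (5, -1): 0.15, (5, -2): 0.15, (4, -1): 0.12, (4, -2): 0.12, (3, -2): 0.12}
```

>>> drive_tool(deltas=[-0.4, -0.46, 0, 0, 0, 0, 1, -0.81, -0.92, 0, 0, 0, 0, 1, -0.81, -0.92, 0, 0, 0, 0, 1], grip_force=10)

```text
t: 0.48
eef_pos: [0.2445, 0.4608, 0.2074]
ee_rot: [0.0, 0.149, 0.989, -0.001]
contact_force: [0.9, 0.6, 1.2]
grip_width: 0.0612
grip_force: 0.0
```

>>> drive_tool(deltas=[-0.4, -0.46, 0, 0, 0, 0, 1, -0.81, -0.92, 0, 0, 0, 0, 1])

```text
t: 0.72
eef_pos: [0.2944, 0.3496, 0.2075]
ee_rot: [-0.0, 0.146, 0.989, 0.0]
contact_force: [1.5, -0.4, 0.8]
grip_width: 0.0414
grip_force: 0.0
```

>>> drive_tool(deltas=[-0.4, -0.46, 0, 0, 0, 0, 1, -0.81, -0.92, 0, 0, 0, 0, 1])

```text
t: 0.98
eef_pos: [0.3465, 0.2355, 0.2077]
ee_rot: [0.0, 0.146, 0.989, 0.0]
contact_force: [0.7, 1.1, -0.0]
grip_width: 0.0211
grip_force: 0.0
```

>>> drive_tool(deltas=[-0.4, -0.46, 0, 0, 0, 0, 1, -0.81, -0.92, 0, 0, 0, 0, 1, -0.81, -0.92, 0, 0, 0, 0, 1])

```text
t: 1.35
eef_pos: [0.4081, 0.1, 0.2078]
ee_rot: [0.0, 0.149, 0.989, 0.0]
contact_force: [-0.8, 1.0, -0.1]
grip_width: 0.0004
grip_force: 0.0
```

```bash
cat > go.py <<'E'
from h import *
from scipy.spatial.transform import Rotation as R
# usage: go.py x y z az_deg : fractions needed to reach TCP, tool y at azimuth az
def need(x,y,z,az):
    o=status.get_obs();w,a,b,c=o['ee_rot'];r=R.from_quat([a,b,c,w])
    az=np.radians(az);ty=np.array([np.cos(az),np.sin(az),0]);tz=np.array([0,0,-1.]);
    T=R.from_matrix(np.c_[np.cross(ty,tz),ty,tz])
    print('t',round(o['t'],2),'pos',np.round(o['eef_pos'],4),'q',np.round(o['q'],2))
    print('shift',np.round(r.inv().apply(np.array([x,y,z])-o['eef_pos'])/.12,3),'turn',np.round((r.inv()*T).as_rotvec()/(np.pi/2),3))
need(*map(float,sys.argv[1:]))
E
python3 go.py .488 -.073 .2 95
```

```text
t 1.35 pos [0.4081 0.1    0.2078] q [-0.69  0.04  0.35  2.08 -0.02  1.02  0.94]
shift [-1.06  -1.182  0.066] turn [ 0.     0.001 -0.246]
```

>>> drive_tool(deltas=[-0.4, -0.45, 0, 0, 0, 0, 1, -0.8, -0.9, 0, 0, 0, 0, 1, -0.8, -0.9, 0, 0, 0, 0, 1])

```text
t: 1.72
eef_pos: [0.4687, -0.0317, 0.2078]
ee_rot: [0.001, 0.149, 0.989, -0.001]
contact_force: [0.0, 1.0, 0.5]
grip_width: 0.0004
grip_force: 0.0
```

>>> drive_tool(deltas=[-0.26, -0.28, 0.07, 0, 0, -0.1, 1, -0.26, -0.28, 0.07, 0, 0, -0.2, 1, -0.26, -0.28, 0.07, 0, 0, -0.246, 1, -0.26, -0.28, 0.07, 0, 0, -0.246, 1])

```text
t: 2.22
eef_pos: [0.4878, -0.0693, 0.199]
ee_rot: [-0.0, -0.046, 0.999, 0.0]
contact_force: [-0.0, -0.7, -0.2]
grip_width: 0.0005
grip_force: 0.0
```

```bash
python3 go.py .488 -.073 .16 95
```

```text
t 2.23 pos [ 0.4878 -0.0693  0.199 ] q [-0.37  0.2   0.49  1.95 -0.11  1.02  1.82]
shift [ 0.001 -0.031  0.325] turn [ 0.    -0.     0.003]
```

>>> drive_tool(deltas=[0, -0.03, 0.3, 0, 0, 0, 1, 0, -0.03, 0.45, 0, 0, 0, 1, 0, -0.03, 0.6, 0, 0, 0, 1, 0, -0.03, 0.75, 0, 0, 0, 1, 0, -0.03, 0.85, 0, 0, 0, 1])

```text
t: 2.85
eef_pos: [0.4872, -0.0729, 0.0964]
ee_rot: [-0.001, -0.045, 0.999, 0.0]
contact_force: [-3.9, 0.2, 3.3]
grip_width: 0.0005
grip_force: 1.8
```

>>> drive_tool(deltas=[0, 0, 0.05, 0, 0, 0, 1, 0, 0, 0.08, 0, 0, 0, 1, 0, 0, 0.1, 0, 0, 0, 1])

```text
t: 3.22
eef_pos: [0.4876, -0.0733, 0.0852]
ee_rot: [-0.0, -0.046, 0.999, 0.0]
contact_force: [-4.0, 0.5, 4.7]
grip_width: 0.0006
grip_force: 2.4
```

>>> drive_tool(deltas=[0, 0, 0.03, 0, 0, 0, 1, 0, 0, 0.03, 0, 0, 0, 1])

```text
t: 3.48
eef_pos: [0.4877, -0.0734, 0.0815]
ee_rot: [-0.0, -0.046, 0.999, 0.0]
contact_force: [-4.2, 0.3, 4.8]
grip_width: 0.0002
grip_force: 2.4
```

```bash
python3 - <<'E'
from h import *
a=read_camera('scene')['img'][110:290,170:370];b=read_camera('side')['img'][150:300,170:370]
f=lambda i,h:cv2.resize(i,(400,h),interpolation=3)
cv2.imwrite('pics/press.png',np.hstack([f(a,360),cv2.copyMakeBorder(f(b,300),0,60,0,0,0)])[...,::-1])
E
```

```text
(no output)
```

View pics/press.png

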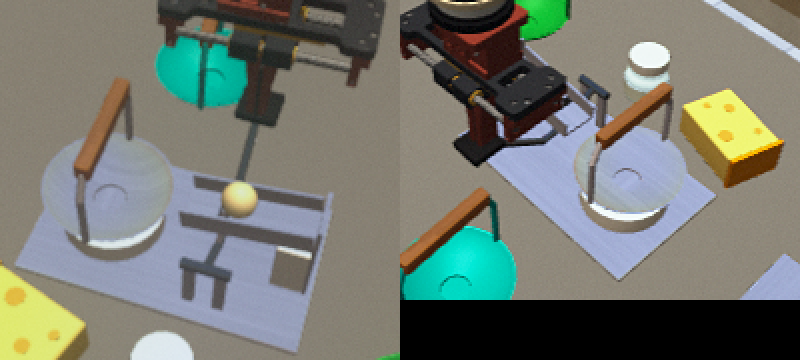

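The fingertips rest on the pad at (260,110), well down, and the ball is still in the chute at (240,200). I'll press further.

>>> drive_tool(deltas=[0, 0, 0.03, 0, 0, 0, 1, 0, 0, 0.06, 0, 0, 0, 1, 0, 0, 0.06, 0, 0, 0, 1])

```text
t: 3.95
eef_pos: [0.4874, -0.0735, 0.0742]
ee_rot: [-0.0, -0.046, 0.999, -0.0]
contact_force: [-5.0, -0.4, 4.9]
grip_width: 0.0003
grip_force: 2.7
```

```bash
cat > look.py <<'E'
from h import *
c=read_camera('scene');P=cloud(c);I=c['img'].astype(int)
m=(I[...,0]>I[...,2]+40)&(I[...,1]>140)&(P[...,0]>.5)&(P[...,0]<.66)&(P[...,1]>-.25)&(P[...,1]<.02)&(P[...,2]>.03)&(P[...,2]<.12)
p=P[m].mean(0);d=p-[.6007,-.1741,0];a=np.radians(3.7)
print(m.sum(),p.round(4),'disp xy',(d[0]*np.cos(a)+d[1]*np.sin(a)).round(4),(-d[0]*np.sin(a)+d[1]*np.cos(a)).round(4))
E
python3 look.py
```

```text
177 [ 0.5946 -0.0592  0.0968] disp xy 0.0013 0.1151
```

```bash
python3 - <<'E'
from h import *
c=read_camera('scene');P=cloud(c)
for v in range(156,182,2): print(v,[tuple((P[v,u]*1000).round().astype(int)) for u in range(290,312,4)],[int(c['img'][v,u].max()) for u in range(290,312,4)])
a=c['img'][120:200,250:340];cv2.imwrite('pics/pad.png',cv2.resize(a,(720,600),interpolation=3)[...,::-1])
E
```

```text
156 [(np.int64(410), np.int64(-111), np.int64(21)), (np.int64(499), np.int64(-81), np.int64(121)), (np.int64(497), np.int64(-75), np.int64(122)), (np.int64(497), np.int64(-67), np.int64(125)), (np.int64(377), np.int64(-83), np.int64(1)), (np.int64(372), np.int64(-75), np.int64(-1))] [165, 59, 41, 59, 134, 130]
158 [(np.int64(416), np.int64(-109), np.int64(22)), (np.int64(498), np.int64(-81), np.int64(115)), (np.int64(496), np.int64(-74), np.int64(116)), (np.int64(495), np.int64(-67), np.int64(118)), (np.int64(461), np.int64(-66), np.int64(85)), (np.int64(380), np.int64(-73), np.int64(1))] [156, 57, 44, 63, 99, 133]
160 [(np.int64(400), np.int64(-113), np.int64(-2)), (np.int64(498), np.int64(-81), np.int64(110)), (np.int64(496), np.int64(-74), np.int64(111)), (np.int64(497), np.int64(-66), np.int64(115)), (np.int64(467), np.int64(-65), np.int64(85)), (np.int64(463), np.int64(-58), np.int64(84))] [121, 60, 47, 62, 49, 55]
162 [(np.int64(486), np.int64(-91), np.int64(88)), (np.int64(499), np.int64(-80), np.int64(105)), (np.int64(495), np.int64(-73), np.int64(105)), (np.int64(496), np.in
[... 2205 characters left out ...]
.int64(1)), (np.int64(429), np.int64(-58), np.int64(0))] [135, 101, 85, 132, 116, 134]
178 [(np.int64(451), np.int64(-95), np.int64(0)), (np.int64(505), np.int64(-74), np.int64(69)), (np.int64(500), np.int64(-68), np.int64(67)), (np.int64(442), np.int64(-71), np.int64(1)), (np.int64(438), np.int64(-64), np.int64(0)), (np.int64(434), np.int64(-56), np.int64(0))] [130, 85, 105, 134, 132, 133]
180 [(np.int64(456), np.int64(-94), np.int64(0)), (np.int64(508), np.int64(-73), np.int64(67)), (np.int64(451), np.int64(-78), np.int64(1)), (np.int64(447), np.int64(-70), np.int64(1)), (np.int64(443), np.int64(-62), np.int64(-1)), (np.int64(440), np.int64(-54), np.int64(0))] [133, 80, 123, 133, 136, 133]
```

View pics/pad.png

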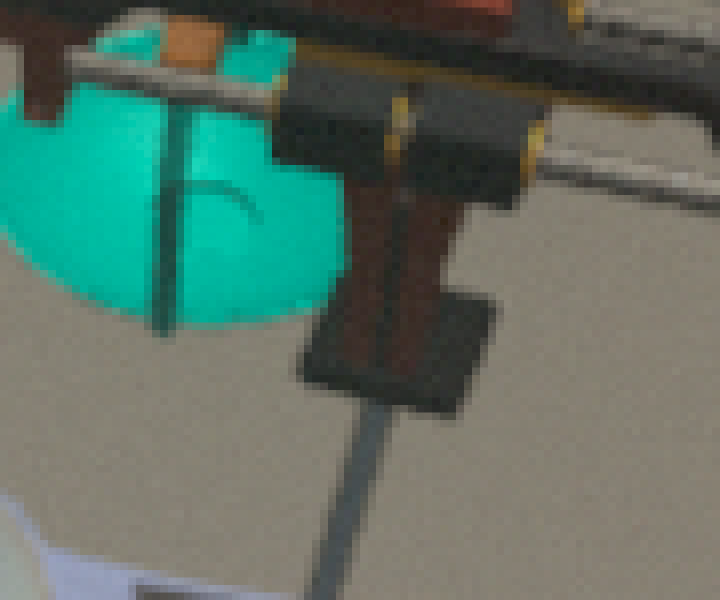

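The fingertips are squarely on the pad (crop (400,350)). Depth puts the pad top at about 88 mm and nearly level, so the lever is at about 0.31 rad. The tips also sit higher than the TCP reading implies, so I'll calibrate that later. I'll press on by measurement.

>>> drive_tool(deltas=[0, 0, 0.04, 0, 0, 0, 1, 0, 0, 0.08, 0, 0, 0, 1, 0, 0, 0.08, 0, 0, 0, 1])

```text
t: 4.42
eef_pos: [0.4868, -0.0735, 0.0644]
ee_rot: [-0.001, -0.046, 0.999, 0.0]
contact_force: [-6.3, -1.0, 5.6]
grip_width: 0.0005
grip_force: 3.2
```

```bash
cat > pad.py <<'E'
from h import *
c=read_camera('scene');P=cloud(c);I=c['img'].astype(int).max(-1)
m=(I<62)&(abs(P[...,0]-.482)<.03)&(abs(P[...,1]+.0735)<.022)&(P[...,2]>.06)&(P[...,2]<.15)
for y0,y1 in((-.095,-.086),(-.062,-.052)):
    Q=P[m&(P[...,1]>y0)&(P[...,1]<y1)]; Q=Q[Q[:,2]<np.median(Q[:,2])+.006]; k=np.polyfit(Q[:,0],Q[:,2],1);print(len(Q),'slope',k[0].round(3),'z@.48',np.polyval(k,.48).round(4),Q.min(0).round(3),Q.max(0).round(3))
E
python3 pad.py; python3 look.py
```

```text
31 slope 0.079 z@.48 0.0759 [ 0.468 -0.091  0.073] [ 0.501 -0.086  0.08 ]
66 slope 0.086 z@.48 0.076 [ 0.465 -0.062  0.072] [ 0.499 -0.053  0.081]
164 [ 0.5981 -0.1149  0.0868] disp xy 0.0012 0.0592
```

>>> drive_tool(deltas=[0, 0, 0.03, 0, 0, 0, 1, 0, 0, 0.06, 0, 0, 0, 1, 0, 0, 0.06, 0, 0, 0, 1])

```text
t: 4.9
eef_pos: [0.4869, -0.0736, 0.0589]
ee_rot: [-0.001, -0.045, 0.999, 0.001]
contact_force: [-14.6, -0.5, 28.2]
grip_width: 0.0002
grip_force: 15.7
```

```bash
python3 pad.py; python3 look.py
```

```text
29 slope 0.084 z@.48 0.0707 [ 0.47  -0.091  0.066] [ 0.501 -0.086  0.075]
64 slope 0.095 z@.48 0.0707 [ 0.463 -0.062  0.066] [ 0.499 -0.053  0.076]
142 [ 0.6023 -0.1802  0.0631] disp xy 0.0012 -0.0061
```

>>> drive_tool(deltas=[0, 0, -0.02, 0, 0, 0, 1, 0, 0, -0.02, 0, 0, 0, 1, 0, 0, -0.1, 0, 0, 0, 1, 0, 0, -0.25, 0, 0, 0, 1, 0, 0, -0.4, 0, 0, 0, 1])

```text
t: 5.62
eef_pos: [0.4903, -0.0733, 0.107]
ee_rot: [0.002, -0.046, 0.999, -0.0]
contact_force: [1.8, 0.3, 1.7]
grip_width: 0.0004
grip_force: 0.8
```

>>> drive_tool(deltas=[0, 0, -0.2, 0, 0, 0, 1, 0, 0, -0.5, 0, 0, 0, 1, 0, 0, -0.9, 0, 0, 0, 1, 0, 0, -0.9, 0, 0, 0, 1])

```text
t: 6.12
eef_pos: [0.4912, -0.0735, 0.2173]
ee_rot: [0.005, -0.046, 0.999, 0.0]
contact_force: [0.6, 0.5, -1.5]
grip_width: 0.0002
grip_force: 0.0
```

```bash
python3 - <<'E'
from h import *
o=status.get_obs();print(o['eef_pos'],o['t'])
for n,r in(('scene',(80,190,220,370)),('side',(130,260,150,320))):
    c=read_camera(n);np.savez(n+'1.npz',**c);P=cloud(c).reshape(-1,3)
    d=P-o['eef_pos'];m=(abs(d[:,0])<.03)&(abs(d[:,1])<.03)&(d[:,2]>-.04)&(d[:,2]<.1)
    z=np.sort(d[m][:,2]);print(n,m.sum(),z[:5],np.histogram(z,bins=np.arange(-.04,.1,.01))[0])
a,b=[np.load(n+'1.npz')['img'] for n in('scene','side')]
cv2.imwrite('pics/up.png',cv2.resize(np.hstack([a[60:300,150:380],b[110:350,150:380]]),(800,417),interpolation=3)[...,::-1])
E
python3 look.py
```

```text
[ 0.49116473 -0.07351866  0.2173065 ] 6.125
scene 623 [0.01519491 0.01528315 0.01534556 0.01617952 0.01664267] [  0   0   0   0   0  25  75  68  72  85 101 120  68   9]
side 461 [0.01257688 0.0132893  0.01344926 0.01345995 0.01403755] [ 0  0  0  0  0 43 67 71 68 77 68 39  7 21]
148 [ 0.6027 -0.1787  0.0632] disp xy 0.0017 -0.0047
```

View pics/up.png

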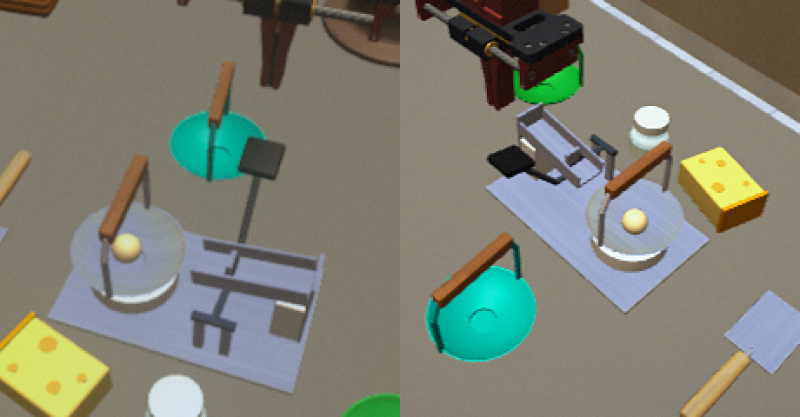

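The lever is back up (pad at (262,158)) and the ball lies in the dish ((127,247) and (635,221)). The fingertips show about 13 mm above the reported TCP. I'll check the fingers' horizontal offset and the bar before grasping.

```bash
python3 - <<'E'
from h import *
o=status.get_obs();e=np.array(o['eef_pos'])
for n in('scene','side'):
    c=np.load(n+'1.npz');P=cloud(c).reshape(-1,3);d=P-e
    m=(abs(d[:,0])<.04)&(abs(d[:,1])<.04)&(d[:,2]>.015)&(d[:,2]<.06)
    q=d[m];print(n,len(q),[np.percentile(q[:,i],[1,5,25,50,75,95,99]).round(4) for i in(0,1)])
    I=c['img'].reshape(-1,3).astype(int)
    m=(I[:,0]>I[:,2]+30)&(abs(P[:,2]-.142)<.012)&(abs(P[:,0]-.6)<.06)&(abs(P[:,1]+.176)<.025)
    X=P[m][:,:2].astype(np.float32);print('bar',m.sum(),cv2.minAreaRect(X),P[m][:,2].max())
E
python3 go.py .6003 -.176 .22 95.1
```

```text
scene 289 [array([-0.0042,  0.0087,  0.0121,  0.0131,  0.0138,  0.0148,  0.0156]), array([-0.0094, -0.0083, -0.0044,  0.0006,  0.0059,  0.009 ,  0.0102])]
bar 493 ((0.601148784160614, -0.1761104315519333), (0.103522390127182, 0.014409988187253475), 5.66322660446167) 0.15101375840926345
side 292 [array([-0.0108, -0.0104, -0.0092, -0.0054,  0.0039,  0.0116,  0.013 ]), array([-0.0115, -0.0102, -0.0087, -0.0073, -0.0017,  0.007 ,  0.0096])]
bar 399 ((0.5996901392936707, -0.17570558190345764), (0.10371297597885132, 0.014355044811964035), 5.6639790534973145) 0.1511368700813371
t 6.28 pos [ 0.488  -0.0731  0.2131] q [-0.38  0.18  0.5   1.93 -0.1   1.05  1.82]
shift [-0.853 -0.94  -0.057] turn [0.    0.    0.002]
```

>>> drive_tool(deltas=[-0.4, -0.45, -0.05, 0, 0, 0, 0.5, -0.8, -0.88, -0.05, 0, 0, 0, 0.5, -0.853, -0.94, -0.05, 0, 0, 0, 0.5, -0.853, -0.94, -0.05, 0, 0, 0, 0.5, -0.853, -0.94, -0.05, 0, 0, 0, 0.5])

```text
t: 6.9
eef_pos: [0.5991, -0.1756, 0.2182]
ee_rot: [-0.001, -0.046, 0.999, 0.0]
contact_force: [-0.1, 0.7, 0.4]
grip_width: 0.0431
grip_force: 0.0
```

```bash
python3 go.py .6003 -.176 .11 95.4; python3 - <<'E'
from h import *
o=status.get_obs();print(o['grip_width']);e=np.array(o['eef_pos'])
for n in('scene','side'):
    c=read_camera(n);P=cloud(c).reshape(-1,3);d=P-e
    m=(abs(d[:,0])<.03)&(abs(d[:,1])<.05)&(d[:,2]>-.03)&(d[:,2]<.06);z=np.sort(d[m][:,2]);q=d[m]
    print(n,m.sum(),z[:4],np.percentile(q[:,1],[2,98]),np.percentile(q[:,0],[2,98]))
E
```

```text
t 6.9 pos [ 0.5991 -0.1756  0.2182] q [-0.17  0.43  0.54  1.61 -0.24  1.16  2.08]
shift [-0.012 -0.005  0.901] turn [ 0.001 -0.001 -0.002]
0.04314222563116095
scene 549 [0.01475458 0.01483358 0.01502675 0.01548984] [-0.02943989  0.0325332 ] [-0.01320964  0.01414102]
side 435 [0.01408546 0.01439399 0.01486342 0.01534709] [-0.0316947   0.03052276] [-0.01416828  0.01213991]
```

>>> drive_tool(deltas=[-0.01, -0.005, 0.35, 0, 0, 0, 0.5, -0.01, -0.005, 0.65, 0, 0, 0, 0.5, -0.01, -0.005, 0.85, 0, 0, 0, 0.5, -0.01, -0.005, 0.91, 0, 0, 0, 0.5, -0.01, -0.005, 0.91, 0, 0, 0, 0.5])

```text
t: 7.62
eef_pos: [0.6013, -0.1764, 0.1108]
ee_rot: [0.0, -0.046, 0.999, 0.0]
contact_force: [-0.5, 0.5, -0.1]
grip_width: 0.0436
grip_force: 0.0
```

>>> drive_tool(deltas=[0, 0, 0, 0, 0, 0, 0.7, 0, 0, 0, 0, 0, 0, 0.78, 0, 0, 0, 0, 0, 0, 0.84, 0, 0, 0, 0, 0, 0, 1, 0, 0, 0, 0, 0, 0, 1], grip_force=25)

```text
t: 8.25
eef_pos: [0.6015, -0.1766, 0.1107]
ee_rot: [0.0, -0.046, 0.999, 0.0]
contact_force: [-0.7, 0.4, 3.1]
grip_width: 0.014
grip_force: 25.0
```

>>> drive_tool(deltas=[0, 0, 0, 0, 0, 0, 1, 0, 0, 0, 0, 0, 0, 1])

```text
t: 8.5
eef_pos: [0.6015, -0.1766, 0.1107]
ee_rot: [0.0, -0.046, 0.999, 0.0]
contact_force: [-1.2, 1.2, 5.5]
grip_width: 0.0138
grip_force: 25.0
```

```bash
python3 - <<'E'
from h import *
a=read_camera('scene')['img'][120:270,150:350];b=read_camera('side')['img'][140:290,200:400]
cv2.imwrite('pics/grasp.png',cv2.resize(np.hstack([a,b]),(800,300),interpolation=3)[...,::-1])
E
python3 look.py
```

```text
154 [ 0.603  -0.1787  0.0631] disp xy 0.002 -0.0047
```

View pics/grasp.png

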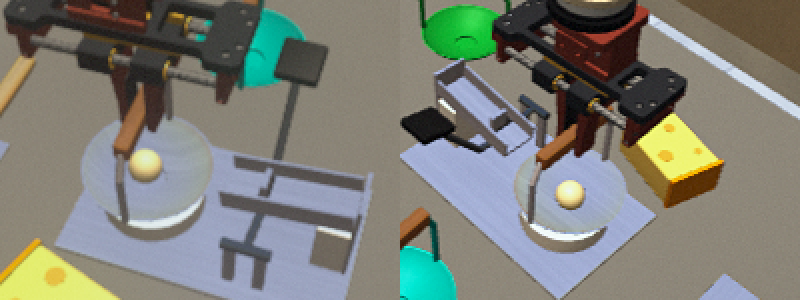

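The pinch is good: opening 13.8 mm with both fingers at the bar's middle, and the ball centred at (145,165). Lifting gently.

>>> drive_tool(deltas=[0, 0, -0.02, 0, 0, 0, 1, 0, 0, -0.06, 0, 0, 0, 1, 0, 0, -0.11, 0, 0, 0, 1, 0, 0, -0.16, 0, 0, 0, 1, 0, 0, -0.2, 0, 0, 0, 1], grip_force=35)

```text
t: 9.28
eef_pos: [0.6014, -0.1769, 0.1349]
ee_rot: [0.0, -0.046, 0.999, -0.0]
contact_force: [0.0, 0.4, -2.3]
grip_width: 0.0137
grip_force: 35.0
```

```bash
python3 look.py; python3 go.py .6007 -.1745 .22 5.4
```

```text
157 [ 0.6032 -0.1792  0.0869] disp xy 0.0021 -0.0052
t 9.32 pos [ 0.6016 -0.177   0.1354] q [-0.15  0.52  0.51  1.7  -0.29  1.    2.12]
shift [ 0.005  0.021 -0.705] turn [0.    0.001 0.998]
```

>>> drive_tool(deltas=[0, 0, -0.04, 0, 0, 0, 1, 0, 0, -0.1, 0, 0, 0, 1, 0, 0, -0.17, 0, 0, 0, 1, 0, 0, -0.24, 0, 0, 0, 1, 0, 0, -0.31, 0, 0, 0, 1])

```text
t: 9.95
eef_pos: [0.6013, -0.1769, 0.1722]
ee_rot: [0.0, -0.046, 0.999, -0.0]
contact_force: [-0.3, 0.3, -2.3]
grip_width: 0.0138
grip_force: 35.0
```

>>> drive_tool(deltas=[0, 0, -0.07, 0, 0, 0, 1, 0, 0, -0.14, 0, 0, 0, 1, 0, 0, -0.2, 0, 0, 0, 1, 0, 0, -0.25, 0, 0, 0, 1, 0, 0, -0.28, 0, 0, 0, 1])

```text
t: 10.58
eef_pos: [0.6013, -0.1769, 0.2055]
ee_rot: [0.0, -0.046, 0.999, -0.0]
contact_force: [-0.6, 0.5, -1.6]
grip_width: 0.0136
grip_force: 35.0
```

>>> drive_tool(deltas=[0, 0, -0.04, 0, 0, 0, 1, 0, 0, -0.08, 0, 0, 0, 1, 0, 0, -0.1, 0, 0, 0, 1, 0, 0, -0.11, 0, 0, 0, 1, 0, 0, -0.11, 0, 0, 0, 1])

```text
t: 11.2
eef_pos: [0.6012, -0.1768, 0.2183]
ee_rot: [-0.0, -0.046, 0.999, 0.0]
contact_force: [-0.4, 0.8, -2.6]
grip_width: 0.0139
grip_force: 35.0
```

```bash
python3 look.py; sed -i 's/<.12)/<.2)/;s/P\[...,1\]>140/P[...,1]>140/' look.py; python3 look.py; python3 go.py .6007 -.1745 .22 4.5
```

```text
0 [nan nan nan] disp xy nan nan
179 [ 0.6034 -0.1786  0.1704] disp xy 0.0024 -0.0047
t 11.3 pos [ 0.6011 -0.1768  0.2181] q [-0.17  0.44  0.54  1.61 -0.24  1.16  2.08]
shift [ 0.002  0.019 -0.015] turn [-0.    -0.     1.008]look.py:4: RuntimeWarning: Mean of empty slice.
  p=P[m].mean(0);d=p-[.6007,-.1741,0];a=np.radians(3.7)
  ret = um.true_divide(
```

>>> drive_tool(deltas=[0, 0, 0, 0, 0, 0.01, 1, 0, 0, 0, 0, 0, 0.03, 1, 0, 0, 0, 0, 0, 0.06, 1, 0, 0, 0, 0, 0, 0.1, 1, 0, 0, 0, 0, 0, 0.14, 1])

```text
t: 11.92
eef_pos: [0.6012, -0.1768, 0.2183]
ee_rot: [-0.0, 0.066, 0.998, 0.0]
contact_force: [-0.9, 0.1, -2.5]
grip_width: 0.014
grip_force: 35.0
```

```bash
python3 look.py; python3 go.py .6007 -.1745 .22 4.5
```

```text
176 [ 0.6024 -0.1784  0.1705] disp xy 0.0014 -0.0044
t 11.97 pos [ 0.6013 -0.1768  0.2183] q [-0.21  0.45  0.59  1.61 -0.26  1.17  1.88]
shift [ 0.007  0.018 -0.014] turn [ 0.    -0.     0.864]
```

>>> drive_tool(deltas=[0, 0, 0, 0, 0, 0.04, 1, 0, 0, 0, 0, 0, 0.08, 1, 0, 0, 0, 0, 0, 0.12, 1, 0, 0, 0, 0, 0, 0.16, 1, 0, 0, 0, 0, 0, 0.2, 1])

```text
t: 12.6
eef_pos: [0.6012, -0.1767, 0.2183]
ee_rot: [-0.0, 0.22, 0.975, 0.0]
contact_force: [0.4, 0.4, -2.1]
grip_width: 0.0139
grip_force: 35.0
```

>>> drive_tool(deltas=[0, 0, 0, 0, 0, 0.04, 1, 0, 0, 0, 0, 0, 0.08, 1, 0, 0, 0, 0, 0, 0.12, 1, 0, 0, 0, 0, 0, 0.16, 1, 0, 0, 0, 0, 0, 0.2, 1])

```text
t: 13.22
eef_pos: [0.6013, -0.1767, 0.2183]
ee_rot: [-0.0, 0.37, 0.929, 0.0]
contact_force: [-1.2, 0.2, -1.7]
grip_width: 0.014
grip_force: 35.0
```

>>> drive_tool(deltas=[0, 0, 0, 0, 0, 0.04, 1, 0, 0, 0, 0, 0, 0.08, 1, 0, 0, 0, 0, 0, 0.12, 1, 0, 0, 0, 0, 0, 0.16, 1, 0, 0, 0, 0, 0, 0.2, 1])

```text
t: 13.85
eef_pos: [0.6013, -0.1767, 0.2184]
ee_rot: [0.0, 0.511, 0.86, 0.0]
contact_force: [0.5, -0.5, -2.2]
grip_width: 0.0138
grip_force: 35.0
```

```bash
python3 look.py; python3 go.py .6007 -.1745 .22 4.5
```

```text
179 [ 0.6005 -0.1737  0.1707] disp xy -0.0001 0.0004
t 13.9 pos [ 0.6013 -0.1766  0.2183] q [-0.35  0.5   0.82  1.62 -0.39  1.19  1.05]
shift [ 0.018  0.004 -0.015] turn [-0.    -0.     0.265]
```

>>> drive_tool(deltas=[0, 0, 0, 0, 0, 0.04, 1, 0, 0, 0, 0, 0, 0.08, 1, 0, 0, 0, 0, 0, 0.12, 1, 0, 0, 0, 0, 0, 0.16, 1, 0, 0, 0, 0, 0, 0.19, 1])

```text
t: 14.52
eef_pos: [0.6013, -0.1767, 0.2183]
ee_rot: [-0.0, 0.633, 0.775, 0.0]
contact_force: [-0.7, 0.5, -2.5]
grip_width: 0.0138
grip_force: 35.0
```

>>> drive_tool(deltas=[0, 0, 0, 0, 0, 0.025, 1, 0, 0, 0, 0, 0, 0.045, 1, 0, 0, 0, 0, 0, 0.055, 1, 0, 0, 0, 0, 0, 0.06, 1, 0, 0, 0, 0, 0, 0.06, 1])

```text
t: 15.15
eef_pos: [0.6012, -0.1768, 0.2183]
ee_rot: [-0.0, 0.668, 0.744, 0.0]
contact_force: [0.5, 0.5, -2.6]
grip_width: 0.0138
grip_force: 35.0
```

>>> drive_tool(deltas=[0, 0, 0, 0, 0, 0, 1, 0, 0, 0, 0, 0, 0, 1, 0, 0, 0, 0, 0, 0, 1, 0, 0, 0, 0, 0, 0, 1, 0, 0, 0, 0, 0, 0, 1])

```text
t: 15.78
eef_pos: [0.6013, -0.1768, 0.2183]
ee_rot: [0.0, 0.668, 0.744, 0.0]
contact_force: [0.4, 0.4, -3.3]
grip_width: 0.0135
grip_force: 35.0
```

```bash
python3 look.py; python3 go.py .6007 -.1745 .22 4.5; python3 - <<'E'
from h import *
out=[]
for n in('scene','side'):
    c=read_camera(n);P=cloud(c);I=c['img'].astype(int);out.append(c['img'][60:300,120:400])
    m=(I[...,0]>I[...,2]+30)&(abs(P[...,0]-.6)<.03)&(abs(P[...,1]+.175)<.065)&(P[...,2]>.235)&(P[...,2]<.264)
    Q=P[m];Q=Q[(abs(Q[:,0]-np.median(Q[:,0]))<.02)];print(n,len(Q),cv2.minAreaRect(Q[:,:2].astype(np.float32)),'slope z/y',np.polyfit(Q[:,1],Q[:,2],1)[0].round(3))
cv2.imwrite('pics/end.png',cv2.resize(np.hstack(out),(800,343),interpolation=3)[...,::-1])
E
```

```text
186 [ 0.601  -0.1717  0.1707] disp xy 0.0005 0.0023
t 15.82 pos [ 0.6013 -0.1768  0.2184] q [-0.41  0.53  0.92  1.62 -0.44  1.21  0.71]
shift [ 0.02  -0.003 -0.014] turn [ 0.    -0.     0.018]
scene 417 ((0.5962607860565186, -0.14794950187206268), (0.02162187732756138, 0.04578668996691704), 11.541006088256836) slope z/y -0.014
side 404 ((0.5995144844055176, -0.18977659940719604), (0.025422466918826103, 0.07396332174539566), 20.621721267700195) slope z/y -0.045
```

View pics/end.png

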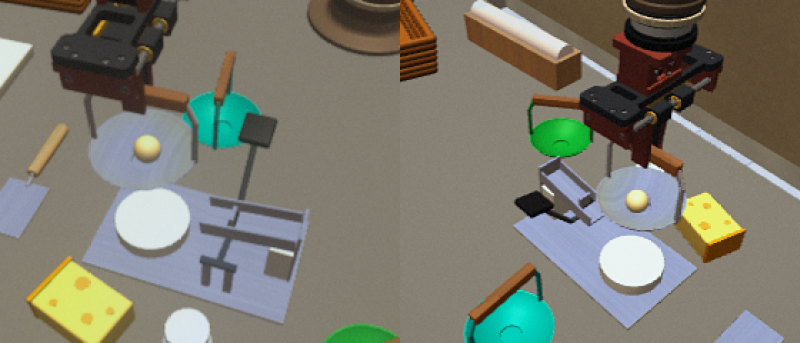

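The picture shows the dish held level above the empty seat, with the ball central at (147,148) and (637,200). The bar runs along the chute and the lever is up; the block and jar look untouched. Handing in.

```bash
python3 look.py; python3 -c "
from h import *
print(job.sign_off())"
```

```text
180 [ 0.601  -0.1719  0.1707] disp xy 0.0004 0.0022
the job is handed in; nothing more can be done
None
```

The job is handed in, with no verdict returned: lever pressed to its stop and sprung back, ball in the dish, and the dish held level over its seat with the bar within about 2° of the chute and the ball within about 5 mm of the middle.

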